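Salt the pan from the spice rack

TASK

Draw the salt shaker, the one with the small domed top, out of its cup in the slanted spice rack and bring it over the open saucepan, keeping its top above level until it is over the pan. There turn it top-down, so that its top points at least 20 degrees below level, and keep holding it like that in the air, with its top over the middle of the pan, clear of the pan and no more than about 15 cm above the rim. The program finishes with the shaker held in the gripper; leave the other jars in their cups and do not shift the saucepan.

Things in the scene. Friction and masses are not known exactly. Their poses are not given: they have to be found in the camera images.
- shaker: Salt shaker, round, 90 mm long, 0.1 kg, loose: body 44 mm across up to 70 mm from the foot, then a domed top 34 mm across. It lies in one of the rack's cups (any of the three), top out towards the robot, axis 30 degrees above level; about 42 mm stand out of the cup (grip it here), with 2 mm play in the cup. Origin: centre of its foot; z runs along it to the top.
- shaker_top (a point): The tip of the shaker's domed top, on its axis, 90 mm from the foot.
- rack: Slanted spice rack, fixed, 90 deep, 294 wide, 75 mm high: three steel cups on a board. Origin: centre of its underside (worktop, z = -0.01); x to its back, y along the row, z up. Cup axes rise 30 degrees towards -x. Cups: 52 mm long, 53 mm across, 48 mm inside, a 16 mm wide tongue below reaches 23 mm past the mouth; mouth centres at x = 0.010, z = 0.073, y = -0.09, 0, 0.09 in its frame.
- jar_a: Bystander: spice jar 41 mm in diameter, 105 mm tall, with a broad flat cap as wide as the jar; lies in another cup of the rack just as the shaker does. Origin: centre of its foot, z along its length to the cap.
- jar_b: Bystander: spice jar 41 mm in diameter, 105 mm tall, with a broad flat cap as wide as the jar; lies in the remaining cup. Origin: centre of its foot, z along its length to the cap.
- pan: Open saucepan standing loose on the hob (z = 0), 1.6 kg, 188 mm across, rim 101 mm high, with a long handle to the robot's right that rises to 130 mm. Origin: on its underside, 86 mm from the bowl's axis towards the handle; own -y points along the handle.
- pan_mouth (a point): Centre of the saucepan's mouth, at rim height; inner radius about 88 mm.
Things that resemble listed ones, but are neither listed nor needed, are in the scene too. What is shaped like the shaker but purple is not meant.

How it is judged:
By the outcome, as a careful person would: the job done as asked, in the order asked, and still so for the second after the job is handed in, while the arm keeps its last pose, push and grip.
It also fails if it takes over 38 s, if anything falls off the work surface, if the arm or the gripper's body presses on something with over 40 N, if the wrist force passes 120 N, or if a joint passes its speed limit or range.

ROBOT

A 7-joint arm with a two-finger parallel gripper is mounted at the origin on a cart in front of the work surface, level with it; the furniture and walls round the work are solid. World frame = base frame: x ahead of the robot, y to its left, z up, the work surface at z = 0. Lengths are in m, angles in rad, forces in N, time in s.
With the tool pointing down it reaches from about 0.4 to 0.9 m from the base axis. Payload 5.6 kg.
Tool frame: the origin (TCP) lies midway between the tips of the shut fingers; the grasp point (between the pads) lies 19 mm behind it; z points along the fingers, y is the line along which they close (so a half turn about z gives the same grasp; the last joint's range is limited). The gripper opens to 92 mm and grips with 3 to 60 N. Pads are 20 mm wide; open, the fingers measure 128 mm over their backs; the gripper's body (75 mm by 189 mm) begins 69 mm behind the grasp point.
Start: joints at [-1.27, 0.468, -0.012, 1.603, 0.006, 1.071, -0.056], TCP at [0.219, 0.612, 0.215] pointing down, gripper open.
Joint ranges: [-2.53, 2.53], [-0.31, 2.02], [-1.57, 1.55], [0.28, 2.44], [-1.29, 4.43], [0.15, 1.84], [-2.92, 2.92]. Speed limits (rad/s): [2.57, 2.57, 3.14, 3.14, 3.14, 3.14, 3.14].

INTERFACE

Orientations are given as a 3x3 rotation matrix whose columns are the frame's x, y, z axes.
In Python, from station import env, effector, solver, viewer, workorder, search_frame, tip_of gives the robot as it stands. Calls block until the motion is done:
- env.reach(position, orientation): joint-space move of the TCP to a pose.
- env.movel(position, frame=None, rate=0.15): straight line of the TCP; frame=None keeps the orientation; rate is the mean speed in m/s.
- env.goto_joints(angles): joint-space move.
- effector.release() and effector.grasp(squeeze=None): open the fingers fully, or close them until they stop; squeeze is the grip in N (None keeps the last).
- env.pause(seconds).
- solver.inverse_kinematics(position, orientation): joint angles nearest the present ones, or None.
- env.sense(): the state.
- viewer.read_camera(name): name is "scene" or "top"; returns (picture, depth): 420x560x3 uint8, red, green, blue; 420x560 float32, m along the optical axis (not along the pixel's ray), 0 where there is no reading.
- viewer.camera_info(name): a dict with "intrinsics" (3x3 intrinsics, pixels), "dist_coeffs" ([k1, k2, p1, p2, k3] as OpenCV has them; the pictures are not rectified), "eye" and "rotation" of the camera in the world. Camera axes: x right, y up, looking along -z (the intrinsics and any distortion apply to the point x, -y, -z); pixel columns grow to the right and rows downward; lengths in m; the calibration is good to about 2 mm. A picture is of the moment at which its call begins. camera_info takes no time and is no camera call.
A pose or a line that the arm cannot do raises env.PlanningError and nothing moves.
- workorder.finish_job(): hands the job in; it is judged then, once.
Trained networks look in the newest picture that a camera, given by its name, has taken for a name from the list of things; names that differ only in an ending like _2 or _b are one class to them, and where a whole thing is asked for, a point or a joint stands for the part that bears it (a point fixed in the world has none). Each returns a list of dicts, best first, with "score" (0 to 1); they miss things now and then, are a little off and sometimes report something else, mostly with a low value. They report only what shows in the picture. A call takes as long as a camera call. They do not tell look-alikes from the thing itself.
- search_frame(camera, name): "at" ([x, y, z] in m, in world coordinates, good to about 4 mm: the middle of the surface that is visible of it).
- tip_of(camera, name): "at" ([x, y, z] in m, in world coordinates, good to about 4 mm: a listed point, or the origin of a listed thing).
The state is a dict: "t": time; "joint_positions": joint angles; "joint_velocities": joint speeds; "tau": joint torques, N m; "ee_pos": TCP position; "tcp_rot": TCP orientation; "wrist_force": force on the tool from outside, world axes, zero at the start; "moment": the same for the moment, N m; "gripper_width": finger opening in m; "grasp_force": force on a finger pad.
Only numpy, scipy, OpenCV 4.12 (cv2) and the standard library are available. Lean on these libraries where they do the work, as an engineer would, in place of code of your own. Each camera call takes 0.05 s, during which the arm holds its last target. There are 200 camera calls.

## Working session

There is one attempt and no reset: what is moved stays moved. The work goes in short steps, each a Python script; the robot and the scene stay as the last script left them, time stands still between calls to the robot, and variables do not carry over. Pictures are saved under pics/ and viewed, at most 10 in all, crops included, and the job is handed in when it is done.

```bash
ls; mkdir -p pics; python3 - <<'E'
from station import env, viewer, search_frame, tip_of
import cv2,numpy as np
for c in ["scene","top"]:
    p,d=viewer.read_camera(c); cv2.imwrite(f"pics/{c}0.png",p[:,:,::-1]); np.save(f"{c}_d.npy",d); np.save(f"{c}_p.npy",p)
    i=viewer.camera_info(c); print(c,i)
    for n in ["shaker","jar_a","rack","pan"]:
        print(n,[(np.round(r["at"],3),round(r["score"],2)) for r in search_frame(c,n)])
    for n in ["shaker","shaker_top","rack","pan_mouth","pan","jar_a"]:
        print("tip",n,[(np.round(r["at"],3),round(r["score"],2)) for r in tip_of(c,n)])
print(env.sense())
E
```

```text
pics
scene {'intrinsics': array([[420.7094695 ,   0.        , 281.09325229],
       [  0.        , 420.7094695 , 211.93288109],
       [  0.        ,   0.        ,   1.        ]]), 'dist_coeffs': array([-0.02520028,  0.        ,  0.        ,  0.        ,  0.        ]), 'eye': array([-0.19842501, -0.73887693,  0.66900773]), 'rotation': array([[ 0.73633525,  0.34734339, -0.58065735],
       [-0.67623672,  0.34902435, -0.6487572 ],
       [-0.02267797,  0.87036462,  0.49188529]])}
shaker [(array([ 0.633, -0.243,  0.066]), 0.75), (array([0.518, 0.23 , 0.074]), 0.57), (array([ 0.452, -0.071,  0.033]), 0.55), (array([ 0.371, -0.173,  0.033]), 0.55)]
jar_a [(array([0.547, 0.138, 0.079]), 0.8), (array([0.462, 0.307, 0.084]), 0.69)]
rack [(array([0.561, 0.233, 0.038]), 0.72)]
pan [(array([ 0.632, -0.239,  0.066]), 0.85)]
tip shaker [(array([ 0.347, -0.173,  0.022]), 0.84), (array([0.572, 0.269, 0.042]), 0.73), (array([ 0.462, -0.023,  0.026]), 0.62)]
tip shaker_top [(array([ 0.459, -0.106,  0.017]), 0.7), (array([ 0.432, -0.149,  0.019]), 0.65), (array([0.502, 0.224, 0.076]), 0.53), (array([ 
[... 1868 characters left out ...]
ay([ 1.39797616e-03, -1.99800431e-03, -4.36102729e-04, -1.95705804e-03,
        2.63503125e-03,  1.64499180e-03,  6.06570863e-05]), 'tau': array([ 2.08807505e-04, -5.20425832e+01, -1.24689820e-02, -2.44061404e+01,
       -5.66837657e-02,  1.10064718e-02,  2.37012628e-06]), 'ee_pos': array([0.2191242 , 0.61196864, 0.21460018]), 'tcp_rot': array([[-9.41470184e-01,  3.37096256e-01,  8.75943669e-05],
       [ 3.37096258e-01,  9.41470187e-01,  1.24371999e-05],
       [-7.82749514e-05,  4.12369862e-05, -9.99999996e-01]]), 'wrist_force': array([ 0.69903149, -0.07137054, -0.05333528]), 'moment': array([ 0.07336044, -0.05336223, -0.00126026]), 'grasp_force': 0.0, 'gripper_width': 0.09194896428512682}
```

```bash
python3 - <<'E'
import cv2,numpy as np
from station import viewer
i=viewer.camera_info("scene")
p=cv2.imread("pics/scene0.png")
K=i["intrinsics"]
def px(P):
    q=i["rotation"].T@(np.array(P)-i["eye"]); return K[0,0]*q[0]/-q[2]+K[0,2], K[1,1]*-q[1]/-q[2]+K[1,2]
u,v=map(int,px([.51,.235,.07])); print(u,v)
c=p[v-60:v+60,u-80:u+80]
cv2.imwrite("pics/crop1.png",cv2.resize(c,None,fx=5,fy=5,interpolation=cv2.INTER_CUBIC))
for P in ([.452,-.071,.033],[.371,-.173,.033],[.547,.138,.079],[.462,.307,.084]): print(np.round(px(P)))
E
```

```text
242 191
[297. 247.]
[302. 278.]
[271. 195.]
[216. 185.]
```

View pics/scene0.png

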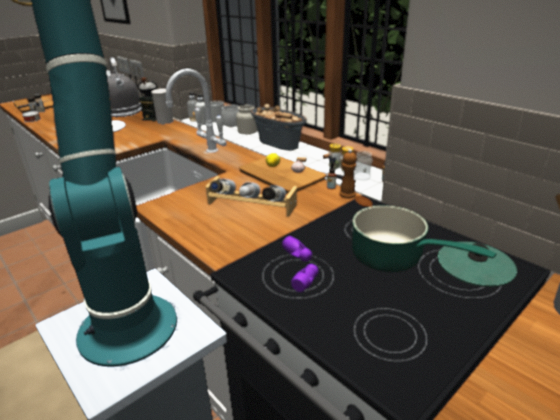

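View pics/top0.png

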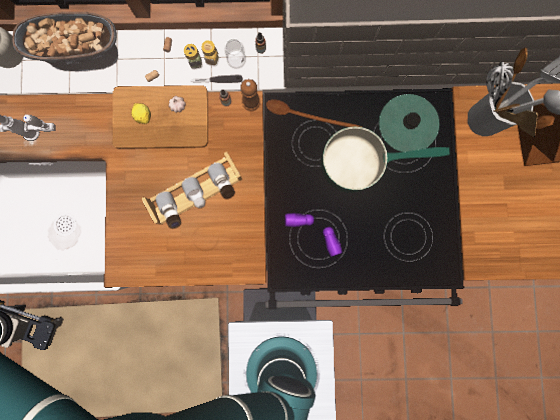

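View pics/crop1.png

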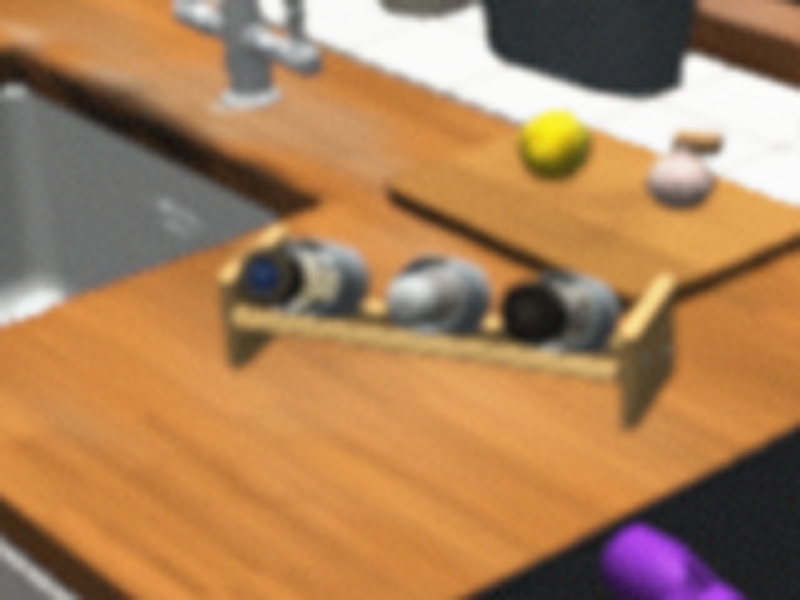

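The middle cup (242,191) holds a pale domed shaker. The candidates were:
- middle cup at (242,191): pale dome, **chosen**
- left jar at (216,185): flat dark cap
- right jar at (271,195): flat dark cap
- two purple look-alikes on the hob at (297,247) and (302,278): rejected

The crop confirms the dome. Next I fit the rack and shaker from depth.

```bash
cat > h.py <<'E'
import numpy as np,cv2
from station import viewer
def cloud(c,d):
    i=viewer.camera_info(c);v,u=np.nonzero(d>0)
    n=cv2.undistortPoints(np.c_[u,v].astype(float)[:,None],i["intrinsics"],i["dist_coeffs"])[:,0]
    z=d[v,u]; return (np.c_[n[:,0]*z,-n[:,1]*z,-z])@i["rotation"].T+i["eye"], u,v
E
python3 - <<'E'
from h import *
from scipy.optimize import least_squares
yaw=np.deg2rad(27.5);X=np.array([np.cos(yaw),np.sin(yaw),0]);Y=np.array([-X[1],X[0],0]);R=np.c_[X,Y,[0,0,1]]
O=np.array([.531,.246,-.01])
for c in ["scene","top"]:
    P,u,v=cloud(c,np.load(c+"_d.npy")); L=(P-O)@R
    col=np.load(c+"_p.npy")[v,u].astype(int)
    m=(abs(L[:,0])<.12)&(abs(L[:,1])<.16)&(L[:,2]>-.02)&(L[:,2]<.2)
    L,col=L[m],col[m]
    print(c,"height map max mm rows x, cols y")
    xs=np.arange(-.1,.07,.01);ys=np.arange(-.15,.155,.015)
    print("      ",*(f"{int(round(y*1000)):5d}" for y in ys))
    for x in xs:
        print(f"{x*1000:6.0f}",*(f"{(L[(abs(L[:,0]-x)<.005)&(abs(L[:,1]-y)<.0075),2].max(initial=-.001))*1000:5.0f}" for y in ys))
    # cylinder fit: points of protruding body of centre item, axis free in y,z,yaw, pitch
    for y0,r in((-.09,.0205),(0,.022),(.09,.0205)):
        # coords along nominal axis from mouth
        a=np.array([-np.cos(np.pi/6),0,.5]);M=np.array([.010,y0,.073])
        q=L-M; s=q@a; w=np.array([.5,0,np.cos(np.pi/6)]);h=q@w;t=q[:,1]
        hi=.021 if y0==0 else .05
        k=(s>.002)&(s<hi)&(abs(t)<.03)&(h>0)&(h<.035)
        f=lambda p:np.hypot(t[k]-p[0]-p[2]*s[k],h[k]-p[1]-p[3]*s[k])-r
        o=least_squares(f,[0,0,0,0],loss="soft_l1",f_scale=.002)
        k2=(abs(t)<.012)&(abs(h)<.02)
        print(y0,k.sum(),"dy,dh(mm)",o.x[:2]*1e3,"slopes",o.x[2:],"rms",np.sqrt(np.mean(o.fun**2))*1e3,"s max",np.percentile(s[k2],[90,98,100])*1e3)
E
```

```text
scene height map max mm rows x, cols y
        -150  -135  -120  -105   -90   -75   -60   -45   -30   -15     0    15    30    45    60    75    90   105   120   135   150
  -100     8     7     8     8     7     8     7     7     7     7     7     7     7     6     9     6     8     7     8     7     9
   -90     6     7     9     8     8     6     8     6     6     6     8     7     7     6     6     6     8     6     7     7     6
   -80     8     7     6     8     8     8     7     7     8     8     8     6     7     8     6     7     7     7     8     7     7
   -70     6     8     7     6     9     7     9     7     6     6     6     6     7     6     8     6     7     7     7     7     7
   -60     7     6     8     7     8     7     8     7     7     7     7     8     7     7     8     8    87     7     8     7     7
   -50     7     7    96   103   100   101     7     6     6     8     7     5     5     6   100   104   110   103     6     8     7
   -40     6     7   103   113   114   112     5     7     8    90    90     7     7     7   107   116   116   110     7     8    
[... 3920 characters left out ...]
 77
    50    75    76    63    83    86    79    67    10    62    78    81    82    65    11    67    80    81    80    57    77    77
    60    77    76    53    72    77    76    63    27    24    75    80    78    60    24    25    71    77    72    59    81    78
-0.09 178 dy,dh(mm) [ 1.72067372 -1.4821239 ] slopes [-0.0287473  -0.10926914] rms 2.6615886239768143 s max [60.68851623 62.03214594 63.89380152]
0 85 dy,dh(mm) [ 0.84904408 -4.39372098] slopes [-0.0650409  -0.52881472] rms 3.920138223859065 s max [43.60244509 46.15942766 48.78631214]
0.09 184 dy,dh(mm) [ 0.45451369 -3.19576909] slopes [-0.02541623 -0.09741205] rms 2.7727478390297993 s max [61.85032668 63.65441552 65.51402946]
```

```bash
cat >> h.py <<'E'
yaw=np.deg2rad(27.5);X=np.array([np.cos(yaw),np.sin(yaw),0]);Y=np.array([-X[1],X[0],0]);Z=np.array([0,0,1.])
A=-np.cos(np.pi/6)*X+.5*Z; W=.5*X+np.cos(np.pi/6)*Z
MOUTH=np.array([.531,.246,-.01])+.010*X+.073*Z
S=.015   # pad centre past the nominal mouth (rack sits ~3 mm nearer than nominal)
def frame(psi,tilt,flip=1):
    """tool z at `tilt` from down towards heading psi; fingers close level across the heading"""
    f=np.array([np.cos(psi),np.sin(psi),0]);z=np.sin(tilt)*f-np.cos(tilt)*Z
    y=flip*np.cross(Z,f); return np.c_[np.cross(y,z),y,z]
def tcp(grasp,R): return grasp+.019*R[:,2]
PICK=MOUTH+S*A
E
python3 - <<'E'
from h import *
from station import env,solver
r=np.deg2rad
mouth=np.array([.633,-.225,.101])
for fl in(1,-1):
    Rp=frame(yaw,r(-30),fl)
    print("flip",fl)
    for n,g in(("pre",PICK+.14*W),("pick",PICK),("out",PICK+.075*A),("up",PICK+.075*A+.12*Z)):
        q=solver.inverse_kinematics(tcp(g,Rp),Rp); print(n,np.round(tcp(g,Rp),3),None if q is None else np.round(q,2))
    for deg in(0,-20,-40,20):
        psi=r(deg)
        f=np.array([np.cos(psi),np.sin(psi),0])
        for tilt in(-30,40):
            R=frame(psi,r(tilt),fl); e=r(tilt)  # shaker axis: -cos(tilt) f - sin(tilt) Z
            a=-np.cos(e)*f-np.sin(e)*Z
            g=mouth+.075*Z-.030*a if tilt>0 else mouth+.13*Z-.03*a
            q=solver.inverse_kinematics(tcp(g,R),R); print(deg,tilt,np.round(tcp(g,R),3),None if q is None else np.round(q,2))
E
```

```text
flip 1
pre [0.582 0.273 0.175] [-0.47  0.82 -0.03  1.19  0.01  1.65  1.55]
pick [0.52  0.24  0.054] [-0.46  0.84 -0.04  1.47  0.02  1.36  1.54]
out [0.462 0.21  0.092] [-0.46  0.69 -0.04  1.65  0.02  1.33  1.54]
up [0.462 0.21  0.212] [-0.47  0.55 -0.03  1.58  0.01  1.53  1.55]
0 -30 [ 0.649 -0.225  0.2  ] [-0.02  0.91  0.54  1.06 -0.21  1.74  2.02]
0 40 [ 0.668 -0.225  0.181] [ 1.11  0.58 -0.91  1.99  1.07  0.19  1.01]
-20 -30 [ 0.648 -0.231  0.2  ] [ 0.01  0.95  0.66  1.04 -0.42  1.82  1.8 ]
-20 40 [ 0.666 -0.237  0.181] [ 0.65  0.41 -0.45  2.04  1.52  0.21  0.08]
-40 -30 [ 0.646 -0.236  0.2  ] [ 0.03  0.96  0.75  1.08 -0.62  1.84  1.58]
-40 40 [ 0.66  -0.248  0.181] [-0.22  0.41  0.45  2.06  1.03  0.2   0.06]
20 -30 [ 0.648 -0.219  0.2  ] [-0.05  0.84  0.41  1.15  0.    1.62  2.22]
20 40 [ 0.666 -0.213  0.181] [ 1.29  0.76 -1.11  1.89  0.49  0.35  2.01]
flip -1
pre [0.582 0.273 0.175] [-0.82  0.88  0.62  1.23 -0.36  1.69 -1.29]
pick [0.52  0.24  0.054] [-0.84  0.9   0.57  1.5  -0.37  1.4  -1.26]
out [0.462 0.21  0.092] [-0.88  0.76  0.57  1.68 -0.32  1.36 -1.27]
up [0.462 0.21  0.212] [-0.91  0.61  0.62  1.62 -0.25  1.55 -1.31]
0 -30 [ 0.649 -0.225  0.2  ] [-0.16  1.01  0.89  1.08 -0.44  1.78 -0.96]
0 40 [ 0.668 -0.225  0.181] [ 0.57  0.4  -0.22  2.02 -1.16  0.18 -0.08]
-20 -30 [ 0.648 -0.231  0.2  ] [ 0.01  0.95  0.66  1.04 -0.42  1.82 -1.34]
-20 40 [ 0.666 -0.237  0.181] [ 1.27  1.05 -1.5   2.01  1.82  1.   -2.88]
-40 -30 [ 0.646 -0.236  0.2  ] [ 0.07  0.94  0.66  1.07 -0.56  1.81 -1.6 ]
-40 40 [ 0.66  -0.248  0.181] [-0.68  0.63  1.1   2.08 -1.19  0.22 -1.01]
20 -30 [ 0.648 -0.219  0.2  ] [-0.28  0.97  0.91  1.18 -0.33  1.65 -0.68]
20 40 [ 0.666 -0.213  0.181] [ 0.32  0.44  0.21  1.96 -1.25  0.62  0.28]
```

```bash
python3 - <<'E'
from h import *
from station import env,effector,viewer
r=np.deg2rad;R=frame(yaw,r(-30),1)
env.reach(tcp(PICK+.14*W,R),R)
env.movel(tcp(PICK+.06*W,R),rate=.15)
s=env.sense();print(s["t"],s["ee_pos"],np.round(s["joint_positions"],2),s["wrist_force"])
for c in["scene","top"]:
    p,d=viewer.read_camera(c);np.save(c+"_p1.npy",p)
i=viewer.camera_info("scene")
a=cv2.resize(np.load("scene_p1.npy")[140:230,190:310,::-1],(800,600)) ;b=cv2.resize(np.load("top_p1.npy")[140:240,130:263,::-1],(800,600))
cv2.imwrite("pics/pre.png",np.hstack([cv2.resize(a,(400,300)),cv2.resize(b,(400,300))]))
E
```

```text
3.6083 [0.54707871 0.25489508 0.10682888] [-0.47  0.82 -0.04  1.36  0.02  1.49  1.55] [0.10123088 0.20686196 0.88155405]
```

View pics/pre.png

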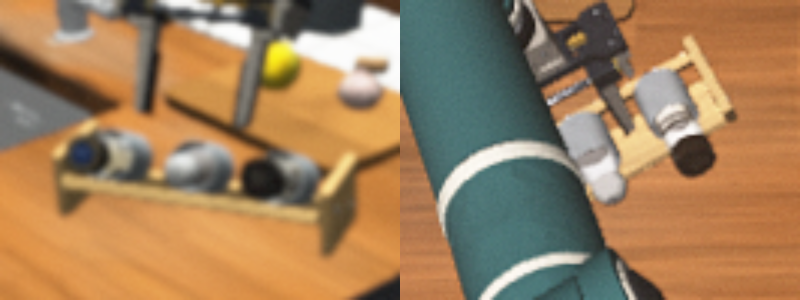

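The open fingers stand on both sides of the middle shaker. In the left half of the view they are at about (147,90) and (252,100), with the shaker at (200,165). Next I descend, watching the force, and grasp.

```bash
python3 - <<'E'
from h import *
from station import env,effector,viewer
r=np.deg2rad;R=frame(yaw,r(-30),1)
for h in(.03,.012,0):
    env.movel(tcp(PICK+h*W,R),rate=.08);s=env.sense();print(h,np.round(s["wrist_force"],1))
    if np.linalg.norm(s["wrist_force"])>6: break
else:
    effector.grasp(15)
    s=env.sense();print(s["t"],s["gripper_width"],s["grasp_force"],s["wrist_force"])
for c in["scene","top"]:
    p,d=viewer.read_camera(c);np.save(c+"_p1.npy",p)
a=np.load("scene_p1.npy")[140:230,190:310,::-1];b=np.load("top_p1.npy")[140:240,130:263,::-1]
cv2.imwrite("pics/grip.png",np.hstack([cv2.resize(a,(400,300)),cv2.resize(b,(400,300))]))
E
```

```text
0.03 [0.8 0.2 0.3]
0.012 [0.2 1.3 0.2]
0 [-0.2  0.1  0.7]
5.8083 0.03480765360663037 14.820619408856146 [ 0.44489946  0.59839025 -0.24283444]
```

View pics/grip.png

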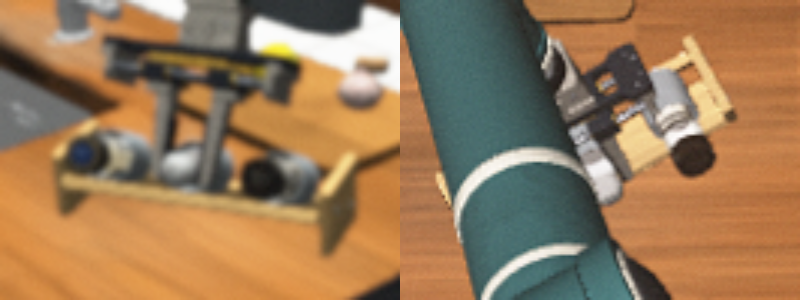

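```bash
python3 - <<'E'
from h import *
from station import env
a=np.load("top_p.npy")[155:215,160:220,::-1];b=np.load("top_p1.npy")[155:215,160:220,::-1]
cv2.imwrite("pics/z.png",np.hstack([cv2.resize(x,(400,400),interpolation=cv2.INTER_CUBIC) for x in(a,b)]))
s=env.sense();print(s["ee_pos"],tcp(PICK,frame(yaw,-np.pi/6)),s["tcp_rot"].round(3),frame(yaw,-np.pi/6).round(3))
i=viewer.camera_info("top")
for sdist in(0,.015,.022,.042):
    for h in(0,.02):
        P=MOUTH+sdist*A+h*W
        q=cv2.projectPoints(((P-i["eye"])@i["rotation"]*[1,-1,-1])[None],np.zeros(3),np.zeros(3),i["intrinsics"],i["dist_coeffs"])[0][0,0]
        print(sdist,h,((q-[160,155])*400/60).round())
E
```

```text
[0.52008856 0.24006409 0.0539956 ] [0.5199209  0.24023258 0.05404552] [[-0.768 -0.462 -0.443]
 [-0.4    0.887 -0.231]
 [ 0.5   -0.    -0.866]] [[-0.768 -0.462 -0.444]
 [-0.4    0.887 -0.231]
 [ 0.5    0.    -0.866]]
0 0 [228. 259.]
0 0.02 [210. 235.]
0.015 0 [238. 282.]
0.015 0.02 [220. 258.]
0.022 0 [243. 293.]
0.022 0.02 [225. 269.]
0.042 0 [257. 325.]
0.042 0.02 [239. 301.]
```

View pics/z.png

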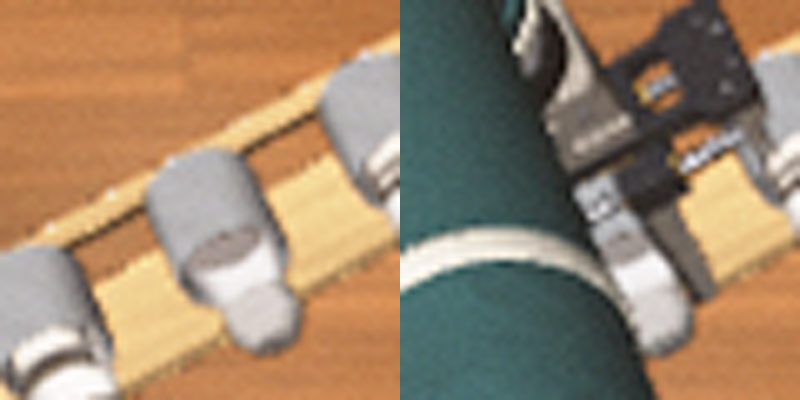

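The grip is on the shaker's pale, narrower shoulder. The cup mouth is at (225,245) in the zoom and the dome end at (265,345). The jaw width of 35 mm fits that. I'll tighten the grip, pull slowly along the axis and check.

```bash
python3 - <<'E'
from h import *
from station import env,effector,viewer
R=frame(yaw,-np.pi/6)
effector.grasp(35);s=env.sense();print(s["t"],s["gripper_width"],s["grasp_force"],s["wrist_force"])
for d in(.015,.075):
    env.movel(tcp(PICK+d*A,R),rate=.06 if d<.02 else .1);s=env.sense();print(d,s["t"],s["gripper_width"],s["grasp_force"],s["wrist_force"].round(1))
    if s["gripper_width"]<.03: break
env.movel(tcp(PICK+.075*A+.10*Z,R),rate=.15)
for c in["scene","top"]:
    p,d=viewer.read_camera(c);np.save(c+"_p1.npy",p);np.save(c+"_d1.npy",d)
a=np.load("scene_p1.npy")[110:230,170:330,::-1];b=np.load("top_p1.npy")[140:260,130:290,::-1]
cv2.imwrite("pics/out.png",np.hstack([cv2.resize(a,(400,300)),cv2.resize(b,(400,300))]))
s=env.sense();print(s["t"],s["gripper_width"],s["joint_positions"].round(2),s["wrist_force"].round(1),s["moment"].round(2))
E
```

```text
6.125 0.03412532432799098 34.58937811798762 [ 1.31350634 -0.55826823 -1.06165418]
0.015 6.525 0.03405544481938984 34.6650650920505 [ 0.3 -0.6  0.9]
0.075 7.275 0.034261123627046315 34.5835450248023 [ 1.1  0.2 -1.9]
8.1917 0.03421367574265849 [-0.45  0.58 -0.05  1.6   0.02  1.5   1.54] [ 1.   0.7 -1.9] [ 0.37 -0.57 -0.03]
```

View pics/out.png

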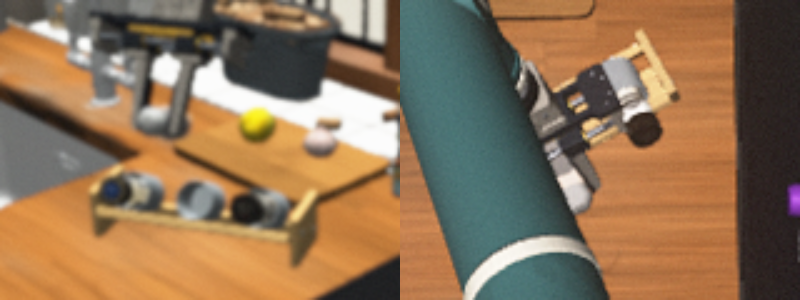

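The shaker hangs in the fingers (left half, about (150,120)), the middle cup is empty, and both jars are still in place. Next I swing the base only, which keeps the tilt, and then plan the tipping.

```bash
python3 - <<'E'
from h import *
from station import env,solver
env.movel(env.sense()["ee_pos"]+[0,0,.05])
q=env.sense()["joint_positions"];q[0]+=.78;env.goto_joints(q)
s=env.sense();print(s["t"],s["gripper_width"],s["ee_pos"],s["joint_positions"].round(2))
mouth=np.array([.633,-.225,.101]);r=np.deg2rad
for deg in(-10,-20,-30):
  psi=r(deg);f=np.array([np.cos(psi),np.sin(psi),0])
  for tilt,h in((-20,.14),(-10,.14),(0,.14),(25,.08),(30,.08),(30,.11),(35,.11)):
    e=r(tilt);a=-np.cos(e)*f-np.sin(e)*Z;R=frame(psi,e)
    g=mouth+h*Z-.030*a
    q=solver.inverse_kinematics(tcp(g,R),R); print(deg,tilt,h,np.round(tcp(g,R),3),None if q is None else np.round(q,2))
E
```

```text
10.125 0.03443208308275082 [ 0.47629189 -0.1734244   0.2397024 ] [ 0.32  0.52 -0.05  1.56  0.01  1.58  1.54]
-10 -20 0.14 [ 0.654 -0.229  0.213] [ 0.3   0.76 -0.05  1.15  0.06  1.58  1.64]
-10 -10 0.14 [ 0.659 -0.23   0.217] [ 0.32  0.65 -0.07  1.3   0.06  1.36  1.64]
-10 0 0.14 [ 0.663 -0.23   0.222] [ 0.34  0.55 -0.08  1.45  0.05  1.14  1.65]
-10 25 0.08 [ 0.668 -0.231  0.176] [ 0.42  0.42 -0.13  1.86 -0.01  0.43  1.71]
-10 30 0.08 [ 0.668 -0.231  0.18 ] [ 0.45  0.4  -0.16  1.92 -0.04  0.31  1.75]
-10 30 0.11 [ 0.668 -0.231  0.21 ] [ 0.44  0.36 -0.15  1.9  -0.05  0.37  1.75]
-10 35 0.11 [ 0.668 -0.231  0.213] [ 0.49  0.34 -0.2   1.96 -0.09  0.24  1.8 ]
-20 -20 0.14 [ 0.653 -0.232  0.213] [ 0.31  0.77 -0.02  1.15 -0.    1.58  1.52]
-20 -10 0.14 [ 0.658 -0.234  0.217] [ 0.32  0.65 -0.03  1.3   0.01  1.36  1.51]
-20 0 0.14 [ 0.661 -0.235  0.222] [ 0.32  0.55 -0.04  1.45  0.02  1.14  1.5 ]
-20 25 0.08 [ 0.666 -0.237  0.176] [ 0.3   0.41 -0.02  1.87  0.09  0.43  1.43]
-20 30 0.08 [ 0.666 -0.237  0.18 ] [0.28 0.39 0.   1.94 0.12 0.3  1.39]
-20 30 0.11 [ 0.666 -0.237  0.21 ] [ 0.29  0.35 -0.02  1.91  0.12  0.36  1.4 ]
-20 35 0.11 [ 0.666 -0.237  0.213] [0.25 0.32 0.02 1.98 0.15 0.23 1.36]
-30 -20 0.14 [ 0.652 -0.236  0.213] [ 0.32  0.76  0.01  1.16 -0.07  1.57  1.39]
-30 -10 0.14 [ 0.656 -0.238  0.217] [ 0.31  0.65  0.01  1.31 -0.04  1.36  1.38]
-30 0 0.14 [ 0.659 -0.24   0.222] [ 0.3   0.55  0.    1.46 -0.    1.14  1.35]
-30 25 0.08 [ 0.664 -0.243  0.176] [0.19 0.41 0.08 1.87 0.19 0.45 1.14]
-30 30 0.08 [ 0.664 -0.243  0.18 ] [0.12 0.39 0.15 1.94 0.27 0.32 1.05]
-30 30 0.11 [ 0.664 -0.243  0.21 ] [0.15 0.35 0.11 1.91 0.28 0.39 1.06]
-30 35 0.11 [ 0.664 -0.243  0.213] [0.05 0.33 0.21 1.98 0.39 0.27 0.93]
```

```bash
cat >> h.py <<'E'
PM=np.array([.633,-.225,.101])
def over(deg,tilt,h,l=.030):
    psi,e=np.deg2rad([deg,tilt]);f=np.array([np.cos(psi),np.sin(psi),0])
    a=-np.cos(e)*f-np.sin(e)*Z;R=frame(psi,e); return tcp(PM+h*Z-l*a,R),R
E
python3 - <<'E'
from h import *
from station import env,tip_of
env.movel(*over(-20,-20,.14));env.movel(*over(-20,33,.10),rate=.03)
s=env.sense();print(s["t"],s["gripper_width"],s["ee_pos"],over(-20,33,.1)[0],s["wrist_force"].round(1))
for c in["scene","top"]:
    p,d=viewer.read_camera(c);np.save(c+"_p2.npy",p);np.save(c+"_d2.npy",d)
    for n in["shaker_top","shaker","pan_mouth","pan"]: print(c,n,[(np.round(x["at"],3),round(x["score"],2)) for x in tip_of(c,n)])
a=np.load("scene_p2.npy")[165:285,320:480,::-1];b=np.load("top_p2.npy")[90:210,290:450,::-1]
cv2.imwrite("pics/tip.png",np.hstack([cv2.resize(x,(400,300),interpolation=cv2.INTER_CUBIC) for x in(a,b)]))
E
```

```text
12.8667 0.03435772322896445 [ 0.66679394 -0.23721334  0.20215214] [ 0.66636685 -0.23714454  0.20140443] [ 0.6  0.9 -0.6]
scene shaker_top [(array([ 0.461, -0.107,  0.017]), 0.9), (array([ 0.637, -0.224,  0.194]), 0.72), (array([ 0.433, -0.149,  0.018]), 0.69), (array([0.534, 0.35 , 0.035]), 0.47)]
scene shaker [(array([ 0.464, -0.02 ,  0.024]), 0.96), (array([ 0.703, -0.251,  0.25 ]), 0.57), (array([ 0.349, -0.175,  0.024]), 0.56)]
scene pan_mouth [(array([ 0.634, -0.226,  0.102]), 0.64)]
scene pan [(array([ 0.635, -0.314, -0.001]), 0.72)]
top shaker_top [(array([ 0.642, -0.228,  0.196]), 0.6), (array([ 0.436, -0.149,  0.017]), 0.6), (array([ 0.457, -0.112,  0.013]), 0.59)]
top shaker [(array([ 0.458, -0.021,  0.023]), 0.74), (array([ 0.347, -0.174,  0.03 ]), 0.7), (array([ 0.705, -0.249,  0.251]), 0.53)]
top pan_mouth [(array([ 0.63 , -0.225,  0.096]), 0.76)]
top pan [(array([ 0.638, -0.315,  0.001]), 0.71)]
```

View pics/tip.png

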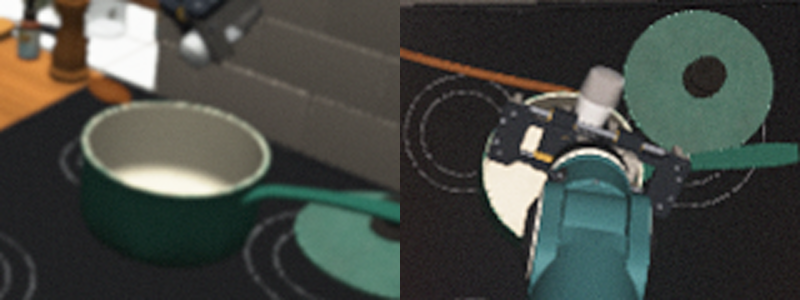

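The shaker is held tip-down. Its tip is at (0.639, -0.226, 0.195), about 36° below level, 9 cm above the rim and 6 mm off the centre. The pan hasn't moved. One small nudge, then I hand in.

```bash
python3 - <<'E'
from h import *
from station import env,workorder
p=env.sense()["ee_pos"]
try: env.movel(p+[-.005,0,-.015],rate=.05)
except env.PlanningError as e: print(e)
env.pause(.5);s=env.sense();print(s["t"],s["gripper_width"],s["ee_pos"],np.abs(s["joint_velocities"]).max())
print(workorder.finish_job())
E
```

```text
14.3333 0.034035252224671304 [ 0.66141083 -0.23725762  0.18643693] 0.0014967320772948055
the job is handed in; nothing more can be done
None
```

The job is handed in at 14.3 s, within the 38 s limit: the salt shaker is held top-down about 36° below level, its tip over the middle of the pan and about 8 cm above the rim. The jars were still in their cups when last seen, and the saucepan hasn't moved.

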